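# Find the full half bottle among the display dummies

## Robot

A 7-joint arm with a two-finger parallel gripper is mounted at the origin on a cart in front of the work surface, level with it; the furniture and walls round the work are solid. World frame = base frame: x ahead of the robot, y to its left, z up, the work surface at z = 0. Lengths are in m, angles in rad, forces in N, time in s.
With the tool pointing down it reaches from about 0.425 to 0.825 m from the base axis. Payload 3.6 kg.
Tool frame: the origin (TCP) lies at the very end of the fingers, on their centre line; the grasp point (between the pads) lies arm.grip_depth behind it (arm.grip_depth is the distance from the TCP to the grasp point, in m); z points along the fingers, y is the line along which they close (so a half turn about z gives the same grasp; the last joint's range is limited). The gripper opens to 85 mm and grips with 20 to 120 N. Pads are 22 mm wide; open, the fingers measure 114 mm over their backs; the gripper's body (76 mm by 85 mm) begins 54 mm behind the grasp point. The pads swing forward as they close: fully open they stand 13 mm farther back than shut.
Start: joints at [1.085, 0.615, -0.013, 1.423, 0.008, 1.103, -0.04], TCP at [0.288, -0.582, 0.231] pointing down, gripper open.
Joint ranges: [-3.12, 3.12], [-0.3, 2.06], [-1.34, 1.32], [0.26, 2.42], [-1.36, 4.5], [0.01, 1.98], [-2.84, 2.84]. Speed limits (rad/s): [2.79, 2.79, 3.14, 3.14, 3.14, 3.14, 3.14].

## Interface

Orientations are given as a rotation vector (axis times angle).
In Python, from cell import arm, planner, camera, workorder, sensors gives the robot as it stands. Calls block until the motion is done:
- arm.reach(position, orientation): joint-space move of the TCP to a pose.
- arm.line_to(position, rot=None, rate=0.15): straight line of the TCP; rot=None keeps the orientation; rate is the mean speed in m/s.
- arm.movej(angles): joint-space move.
- arm.command_gripper(opening, squeeze=None): finger opening in m; squeeze is the grip in N (None keeps the last); returns when the fingers have stopped.
- arm.pause(seconds).
- planner.ik(position, orientation): joint angles nearest the present ones, or None.
- camera(name): name is "scene" or "top"; returns a dict with "img" (400x640x3 uint8, red, green, blue), "intrinsics" (3x3 intrinsics, pixels), "xyz" and "orientation" of the camera in the world. Camera axes: x right, y up, looking along -z (the intrinsics and any distortion apply to the point x, -y, -z); pixel columns grow to the right and rows downward; lengths in m; the calibration is good to about 2 mm. A picture is of the moment at which its call begins. There is no depth.
A pose or a line that the arm cannot do raises arm.Unreachable and nothing moves.
- workorder.close_job(): hands the job in; it is judged then, once.
Readings, each from a call of its own:
- sensors.read_t(): time.
- sensors.read_joint_positions(): joint angles.
- sensors.read_dq(): joint speeds.
- sensors.read_effort(): joint torques, N m.
- sensors.read_ee_pos(): TCP position.
- sensors.read_eef_rot(): TCP orientation.
- sensors.read_ft_force(): force on the tool from outside, world axes, zero at the start.
- sensors.read_moment(): the same for the moment, N m.
- sensors.read_opening(): finger opening in m.
- sensors.read_finger_force(): force on a finger pad.
Only numpy, scipy, OpenCV 4.12 (cv2) and the standard library are available. Lean on these libraries where they do the work, as an engineer would, in place of code of your own. Each camera call takes 0.05 s, during which the arm holds its last target. There are 200 camera calls.

## Task

One of the three identical half bottles on the slate coasters is full and the other two are sealed, empty display dummies. Heft them one at a time in order from left to right, lifting each by its neck a good 5 cm straight up for a moment, and put the light ones gently back upright on their coasters, leaving the other things on the bar alone. When all three have been hefted, hold the heaviest bottle up, upright and still, at least 10 cm above the bar, and finish while holding it there (pick it up again if you had put it back).

Things in the scene. Friction and masses are not known exactly. Their poses are not given: they have to be found in the camera images.
- bottle_a: one of three identical closed half bottles, dark with a red capsule, one on each coaster in changing order. Body 58 mm wide up to 146 mm; straight neck 31 mm wide from there to the top at 235 mm (grip it from above at about 200 mm). Origin at the centre of the underside, z up the bottle. Full: 0.62 to 0.73 kg; empty: 0.27 to 0.42 kg; which is which cannot be seen.
- bottle_b: one of three identical closed half bottles, dark with a red capsule, one on each coaster in changing order. Body 58 mm wide up to 146 mm; straight neck 31 mm wide from there to the top at 235 mm (grip it from above at about 200 mm). Origin at the centre of the underside, z up the bottle. Full: 0.62 to 0.73 kg; empty: 0.27 to 0.42 kg; which is which cannot be seen.
- bottle_c: one of three identical closed half bottles, dark with a red capsule, one on each coaster in changing order. Body 58 mm wide up to 146 mm; straight neck 31 mm wide from there to the top at 235 mm (grip it from above at about 200 mm). Origin at the centre of the underside, z up the bottle. Full: 0.62 to 0.73 kg; empty: 0.27 to 0.42 kg; which is which cannot be seen.
- coaster_left: the left (+y) one of three square dark slate coasters in a row across the bar, 67 x 67 x 6 mm, fixed to the bar; origin at the centre of its underside (a bottle on it stands 6 mm higher)
- coaster_middle: the middle one of three square dark slate coasters in a row across the bar, 67 x 67 x 6 mm, fixed to the bar; origin at the centre of its underside (a bottle on it stands 6 mm higher)
- coaster_right: the right (-y) one of three square dark slate coasters in a row across the bar, 67 x 67 x 6 mm, fixed to the bar; origin at the centre of its underside (a bottle on it stands 6 mm higher)
- wine_glass: an upside-down stemmed wine glass, 81 mm wide, 202 mm tall, the right one of two behind the coasters; origin at the centre of its underside; leave alone
- jigger_cup: a small grey steel cup with a handle, 58 x 79 x 92 mm, standing behind the coasters; origin at the centre of its underside; leave alone
- match_box: a flat red matchbox, 36 x 54 x 15 mm, lying at the near side of the bar, in front of the coasters; origin at the centre of its underside; leave alone
There are look-alikes about, which are no part of the job. What is shaped like the coaster_left but green is not meant.

How it is judged:
By the outcome, as a careful person would: the job done as asked, in the order asked, and still so for the second after the job is handed in, while the arm keeps its last pose, push and grip.
It also fails if it takes over 72 s, if anything falls off the work surface, if the arm or the gripper's body presses on something with over 40 N, if the wrist force passes 120 N, or if a joint passes its speed limit or range.

## Working session

There is one attempt and no reset: what is moved stays moved. The work goes in short steps, each a Python script; the robot and the scene stay as the last script left them, time stands still between calls to the robot, and variables do not carry over. Pictures are saved under pics/ and viewed, at most 10 in all, crops included, and the job is handed in when it is done.

```bash
ls; mkdir -p pics; python3 - <<'E'
from cell import arm, camera, sensors
import cv2
print(sensors.read_t(), arm.grip_depth, sensors.read_ee_pos(), sensors.read_eef_rot(), sensors.read_ft_force())
for n in ("scene","top"):
    c=camera(n); cv2.imwrite(f"pics/{n}0.png",c["img"][:,:,::-1]); print(n,c["intrinsics"],c["xyz"],c["orientation"],[k for k in c])
E
```

```text
pics
0.0 0.0187 [ 0.28811431 -0.58177415  0.23011113] [-3.05640779e+00 -7.15344140e-01  9.88416819e-04] [ 0.12517963 -0.30436891 -1.54877398]
scene [[457.52672873   0.         314.50954967]
 [  0.         457.52672873 200.26082084]
 [  0.           0.           1.        ]] [-0.20479012  0.47100589  0.45533575] [ 0.66204405 -1.17333448 -1.82337022] ['img', 'intrinsics', 'xyz', 'orientation']
top [[474.81356586   0.         324.03577441]
 [  0.         474.81356586 208.39582644]
 [  0.           0.           1.        ]] [0.37073257 0.0061478  1.24909939] [ 0.13935197 -0.12114836 -1.58177154] ['img', 'intrinsics', 'xyz', 'orientation']
```

View pics/scene0.png

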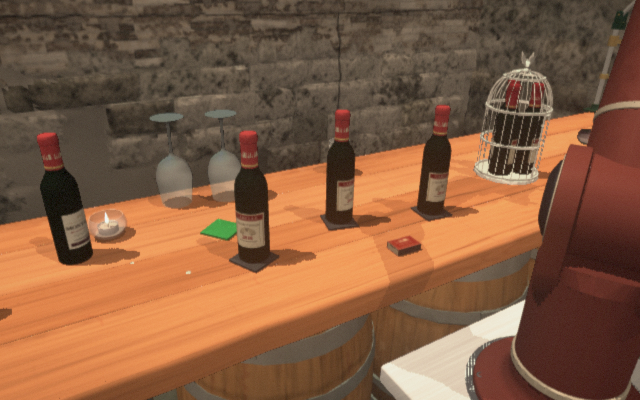

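View pics/top0.png

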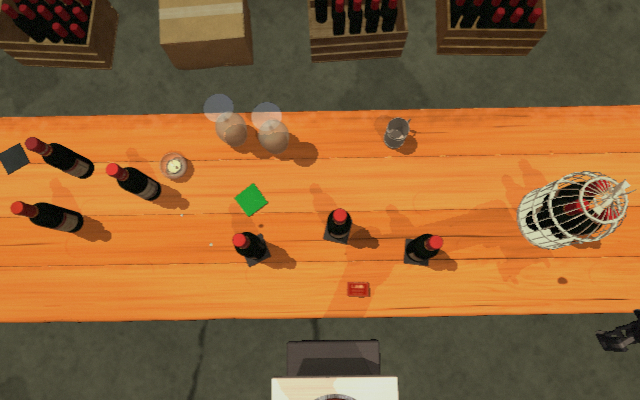

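The three coaster bottles have their cap tops at about (249,134), (343,113) and (442,108) in scene, and (240,241), (340,215) and (435,241) in top. I'll enlarge both.

```bash
python3 - <<'E'
import cv2
a=cv2.imread("pics/scene0.png")[95:275,225:460]; b=cv2.imread("pics/top0.png")[195:275,225:455]
def g(im,s,x0,y0,n):
    im=cv2.convertScaleAbs(cv2.resize(im,None,fx=s,fy=s,interpolation=cv2.INTER_CUBIC),alpha=1.5,beta=15)
    for x in range(x0-x0%20+20,x0+im.shape[1]//int(s)+20,20):
        cv2.line(im,(int((x-x0+.5)*s),0),(int((x-x0+.5)*s),6),(255,255,255),1);cv2.putText(im,str(x),(int((x-x0+.5)*s)-10,18),0,.35,(255,255,255),1)
    for y in range(y0-y0%20+20,y0+200,20):
        cv2.putText(im,str(y)+"-",(0,int((y-y0+.5)*s)+4),0,.35,(255,255,255),1)
    cv2.imwrite(n,im)
g(a,3.3,225,95,"pics/s1.png"); g(b,3.4,225,195,"pics/t1.png")
E
```

```text
(no output)
```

View pics/s1.png

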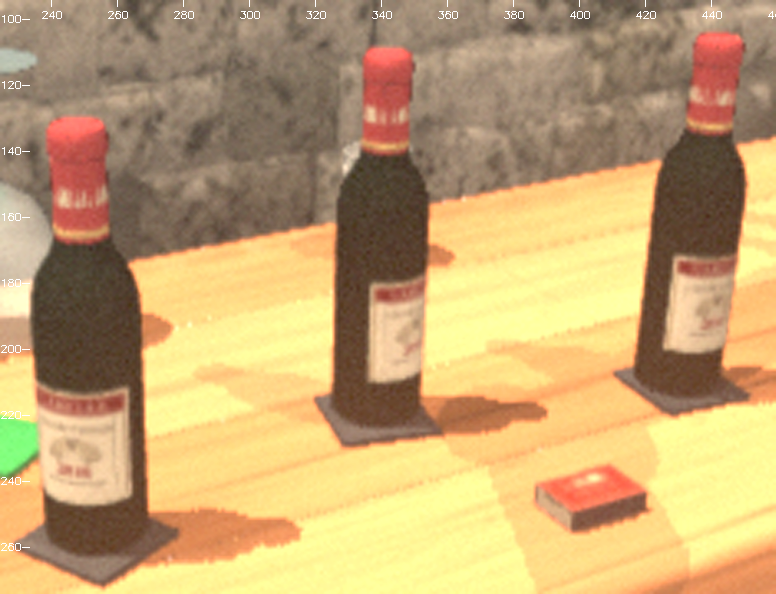

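View pics/t1.png

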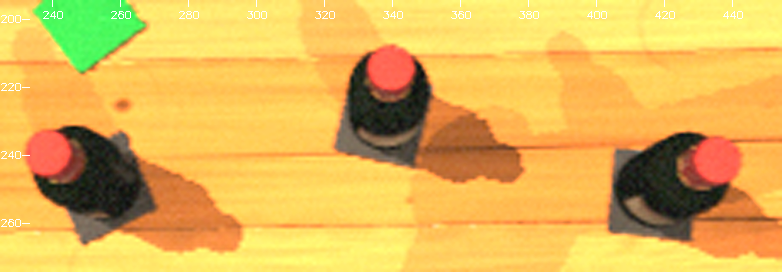

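Cap centres read off the crops: top view (239.5,239.5), (340,215), (435.5,241.5); scene view (248,132), (342.4,111), (442.7,106.6). Next I'll triangulate them.

```bash
cat >h.py <<'E'
import numpy as np
from scipy.spatial.transform import Rotation as R
def ray(c,p):
    d=np.linalg.solve(c["intrinsics"],[p[0],p[1],1.0])*[1,-1,-1]
    return np.array(c["xyz"]),R.from_rotvec(c["orientation"]).apply(d/np.linalg.norm(d))
def tri(rays):
    A=sum(np.eye(3)-np.outer(d,d) for o,d in rays); b=sum((np.eye(3)-np.outer(d,d))@o for o,d in rays)
    p=np.linalg.solve(A,b); return p,[np.linalg.norm(np.cross(p-o,d)) for o,d in rays]
def onz(c,p,z):
    o,d=ray(c,p); return o+d*(z-o[2])/d[2]
def down(yaw): # fingers down; closing axis y at angle
    return (R.from_euler('z',yaw)*R.from_euler('x',np.pi)).as_rotvec()
E
python3 - <<'E'
from h import *; from cell import *
np.set_printoptions(precision=4,suppress=True)
t=camera("top"); s=camera("scene")
for a,b in zip([(239.5,239.5),(340,215),(435.5,241.5)],[(248.1,132.3),(342.4,111.1),(442.7,106.6)]):
    print(tri([ray(t,a),ray(s,b)]), onz(t,a,.241))
for p in [(254.6,249.6),(416.4,251.9)]: print("coaster",onz(t,p,.006))
# scene front corners / top bottom corners
print("corners s",[onz(s,p,.006) for p in [(255.4,272),(231,258.5),(279,256)]], "match", tri([ray(t,(357,289)),ray(s,(404,243))])[0])
print("corner L tri",tri([ray(t,(249.8,266.3)),ray(s,(255.4,271.5))]))
for n in range(3):
    for y in (0,np.pi/2,-np.pi/2): print(n,y,planner.ik([[.49,.185,.20],[.54,0,.20],[.49,-.17,.20]][n],down(y)))
E
```

```text
(array([0.4752, 0.1987, 0.2405]), [np.float64(0.000651868320554102), np.float64(0.0006518683205540859)]) [0.4748 0.198  0.241 ]
(array([ 0.5246, -0.0172,  0.2403]), [np.float64(0.00023638413010931483), np.float64(0.00023638413010930036)]) [ 0.5243 -0.0174  0.241 ]
(array([ 0.4637, -0.2197,  0.2399]), [np.float64(0.0009036165386386389), np.float64(0.0009036165386386585)]) [ 0.4643 -0.2188  0.241 ]
coaster [0.4719 0.2026 0.006 ]
coaster [ 0.4596 -0.2202  0.006 ]
corners s [array([0.4241, 0.2195, 0.006 ]), array([0.4861, 0.2408, 0.006 ]), array([0.4513, 0.1605, 0.006 ])] match [ 0.3659 -0.0631  0.0142]
corner L tri (array([0.4293, 0.2162, 0.0028]), [np.float64(0.0010637692892894004), np.float64(0.0010637692892894418)])
0 0 [-0.2522  0.4636 -0.2196  1.8247  0.1281  0.867  -2.1032]
0 1.5707963267948966 [-0.0082  0.5135 -0.5911  1.8173  0.3521  0.9171 -0.757 ]
0 -1.5707963267948966 [ 0.2816  0.7055 -1.1488  1.8094  0.7181  1.1174  2.0198]
1 0 [-0.0166  0.4789 -0.0354  1.7853  0.0212  0.8777 -1.6324]
1 1.5707963267948966 [ 0.232   0.5068 -0.4099  1.7774  0.2478  0.9084 -0.2854]
1 -1.5707963267948966 [-0.6915  0.7272  1.1344  1.8051 -0.7389  1.1077 -2.4338]
2 0 [ 0.2721  0.4482  0.0285  1.8435 -0.0164  0.8501 -1.2622]
2 1.5707963267948966 [ 0.5326  0.4684 -0.3512  1.8354  0.2041  0.873   0.0844]
2 -1.5707963267948966 [-0.0318  0.4826  0.479   1.8528 -0.2828  0.8736 -2.5579]
```

```bash
cat >>h.py <<'E'
from cell import arm, camera, sensors, planner
B=[(.475,.1985),(.5245,-.0173),(.464,-.2193)]
def heft(i,z=.187,up=.075):
    x,y=B[i]; T=sensors.read_t
    w0=sensors.read_ft_force()
    arm.line_to([x,y,z],rate=.12)
    arm.command_gripper(.02,60)
    o=sensors.read_opening(); f0=sensors.read_ft_force()
    arm.line_to([x,y,z+up],rate=.08); arm.pause(.7)
    f=np.mean([(arm.pause(.05),sensors.read_ft_force())[1] for _ in range(5)],0)
    print(i,"t",T(),"open",o,"finger",sensors.read_finger_force(),"free",w0,"gripped",f0,"held",f,"mass",(w0-f)[2]/9.81,"tcp",sensors.read_ee_pos(),flush=True)
E
python3 - <<'E'
from h import *
np.set_printoptions(precision=4,suppress=True)
t=camera("top"); s=camera("scene")
print("cage",tri([ray(t,(625,183)),ray(s,(527,55))]))
p=sensors.read_ee_pos(); arm.line_to([p[0],p[1],.40],rate=.25)
x,y=B[0]
arm.reach([x,y,.36],down(0)); print(sensors.read_t(),sensors.read_ee_pos(),sensors.read_opening())
arm.line_to([x,y,.29],rate=.2); arm.pause(.3)
for n,c in (("top",camera("top")),("scene",camera("scene"))):
    import cv2; cv2.imwrite(f"pics/{n}2.png",c["img"][:,:,::-1])
import cv2
a=cv2.imread("pics/scene2.png")[40:290,130:390]; b=cv2.imread("pics/top2.png")[150:300,170:326]
cv2.imwrite("pics/m2.png",np.hstack([cv2.resize(a,(416,400)),cv2.resize(b,(380,400))]))
print(sensors.read_t())
E
```

```text
cage (array([ 0.5671, -0.5929,  0.3082]), [np.float64(0.004079237314297209), np.float64(0.004079237314297072)])
3.95 [0.4755 0.1976 0.3599] 0.08545673028340249
4.85
```

View pics/m2.png

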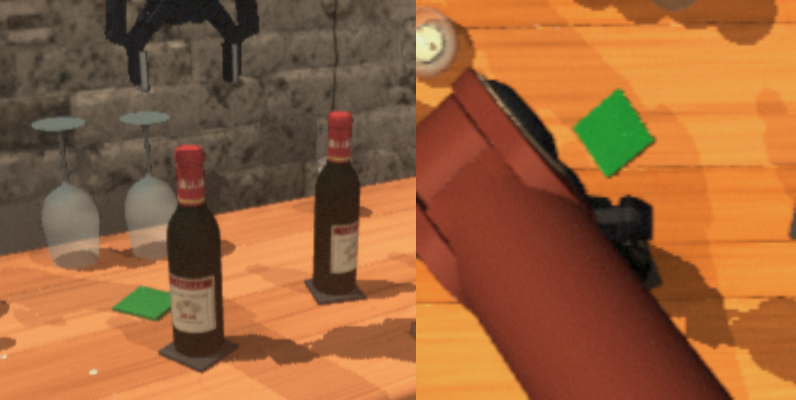

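The open fingers, at crop (144,90) and (232,80), straddle the left cap at (190,152), so they are centred. I'll heft it.

```bash
python3 - <<'E'
from h import *
np.set_printoptions(precision=4,suppress=True)
heft(0)
import cv2
c=camera("scene")["img"][:,:,::-1]; cv2.imwrite("pics/m3.png",cv2.resize(c[30:290,130:390],(560,560)))
print(sensors.read_t())
E
```

```text
0 t 8.4417 open 0.02910782116418345 finger 59.60584223270416 free [-1.0358 -0.3458  0.0427] gripped [-0.1265  1.3942  3.2142] held [-0.179  -0.1439 -6.3838] mass 0.6550909604732539 tcp [0.475  0.1985 0.262 ]
8.4917
```

View pics/m3.png

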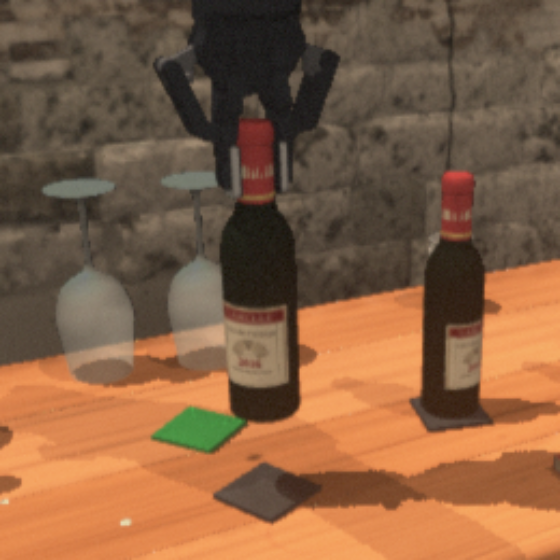

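The left bottle is lifted upright and clear, with its bare coaster centred near crop (268,492). The scale reads 0.655 kg, so it is probably the full one. I'll put it back and heft the other two.

```bash
cat >>h.py <<'E'
def place(x,y,z=.187):
    p=sensors.read_ee_pos(); arm.line_to([x,y,z+.012],rate=.08); arm.pause(.2)
    f0=np.mean([(arm.pause(.03),sensors.read_ft_force()[2])[1] for _ in range(4)])
    zz=z+.012
    while zz>z-.003:
        zz-=.0015; arm.line_to([x,y,zz],rate=.02); f=sensors.read_ft_force()[2]
        if f-f0>2.0: break
    print("placed z",zz,"df",f-f0)
    arm.command_gripper(.06); arm.pause(.1); arm.command_gripper(.085)
    arm.line_to([x,y,.30],rate=.15); arm.pause(.2)
E
python3 - <<'E'
from h import *
np.set_printoptions(precision=4,suppress=True)
c=onz(camera("scene"),(254.7,258.4),.006); print("coaster",c)
x,y=B[0]
place(x,y); print(sensors.read_t())
arm.line_to([B[1][0],B[1][1],.30],rate=.25); arm.pause(.4); print(sensors.read_ee_pos(),sensors.read_t())
heft(1)
import cv2
c=camera("scene")["img"][:,:,::-1]; cv2.imwrite("pics/m4.png",cv2.resize(c[30:290,190:470],(603,560)))
print(sensors.read_t())
E
```

```text
coaster [0.4654 0.2029 0.006 ]
placed z 0.187 df 3.023956047136687
13.7917
[ 0.5244 -0.0168  0.3   ] 15.225
1 t 18.9 open 0.029184473781561103 finger 59.38157379627228 free [ 0.8013 -0.2074 -0.6493] gripped [-0.7967  0.7015  2.2406] held [ 0.1146 -0.0882 -3.3358] mass 0.27384923972547964 tcp [ 0.5245 -0.0173  0.262 ]
18.95
```

View pics/m4.png

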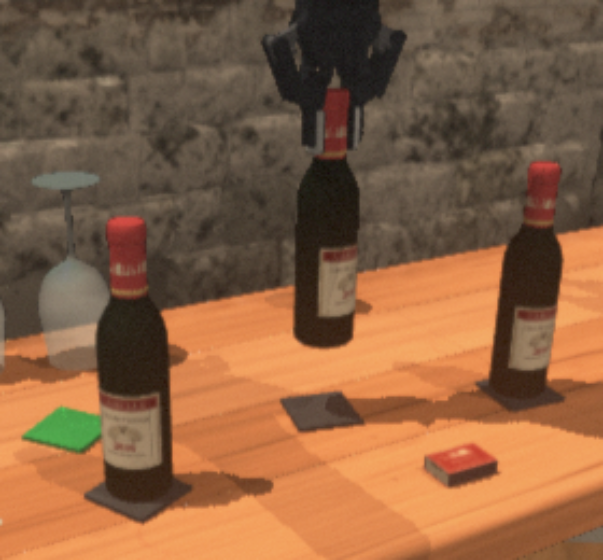

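The left bottle stands upright on its coaster again, and the middle one is lifted clear at about 0.27 kg, so it is a dummy. Next is the right one.

```bash
python3 - <<'E'
from h import *
np.set_printoptions(precision=4,suppress=True)
place(*B[1])
arm.line_to([B[2][0],B[2][1],.30],rate=.25); arm.pause(.4)
heft(2)
place(*B[2])
arm.line_to([.53,0,.30],rate=.3); arm.line_to([B[0][0],B[0][1],.30],rate=.3); arm.pause(.3)
import cv2
c=camera("scene")["img"][:,:,::-1]; cv2.imwrite("pics/m5.png",c)
print(sensors.read_t())
E
```

```text
placed z 0.187 df 3.332246730735454
2 t 29.2667 open 0.029002766172651698 finger 59.358919858932495 free [ 0.295  -0.6365 -0.2088] gripped [-0.476  -0.3942  2.6468] held [-0.1609 -0.0356 -3.4416] mass 0.3295461976604532 tcp [ 0.464  -0.2193  0.262 ]
placed z 0.187 df 3.2772923122235023
36.6167
```

View pics/m5.png

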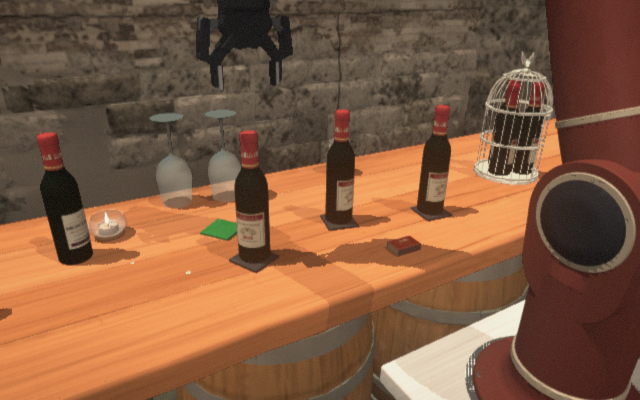

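All three stand upright on their coasters, with the fingers at (219,75) and (276,70) over the left cap at (249,133). The left bottle is the heaviest, so I'll lift it 15 cm.

```bash
python3 - <<'E'
from h import *
np.set_printoptions(precision=4,suppress=True)
heft(0,up=.15); arm.pause(1)
import cv2
c=camera("scene")["img"][:,:,::-1]; cv2.imwrite("pics/m6.png",c)
print(sensors.read_t(),sensors.read_ee_pos(),abs(np.array(sensors.read_dq())).max(),sensors.read_opening())
E
```

```text
0 t 41.2333 open 0.02937939296135806 finger 59.6030992269516 free [0.06   0.4766 0.2274] gripped [-0.5112  0.4442  2.3974] held [-0.2303 -0.2608 -6.0076] mass 0.6355808834914998 tcp [0.475  0.1985 0.337 ]
42.2833 [0.475  0.1985 0.337 ] 0.002298817464209856 0.0293484451272594
```

View pics/m6.png

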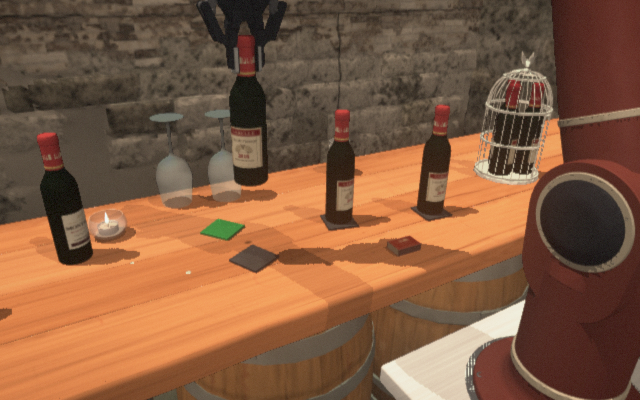

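The full bottle hangs upright and still, cap at (246,38) and base at (249,184), about 15 cm above its coaster at (254,258). The other two stand on theirs.

```bash
python3 -c "from cell import workorder; print(workorder.close_job())"
```

```text
the job is handed in; nothing more can be done
None
```

I hefted all three bottles from left to right and handed the job in after about 42 s, with the arm holding the full one (left, about 0.64 kg) upright about 15 cm above its coaster; the two dummies (about 0.27 and 0.33 kg) are back upright on their coasters.

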